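# Clear the glue bottle out of the packing cell and pack the last relay

### The arm

A 6-joint arm with a two-finger parallel gripper is mounted at the origin on the work surface. World frame = base frame: x ahead of the robot, y to its left, z up, the work surface at z = 0. Lengths are in m, angles in degrees, forces in N, time in s.
With the tool pointing down it reaches from about 0.3 to 0.75 m from the base axis. Payload 8.5 kg.
Tool frame: the origin (TCP) lies between the finger pads; the fingertips stand ahead of it and the grasp point (between the pads) lies 8 mm behind it (env.tcp_to_tips is the z of the fingertips in the tool frame, in m); z points along the fingers, x is the direction in which the jaws open and shut, and the axes are right-handed (so a half turn about z gives the same grasp; the last joint's range is limited). The gripper opens to 85 mm and grips with 20 to 120 N. Pads are 22 mm wide; open, the fingers measure 114 mm over their backs; the gripper's body (76 mm by 85 mm) begins 54 mm behind the grasp point. The pads swing forward as they close: fully open they stand 13 mm farther back than shut.
Start: joints at [-78.512, 21.807, 74.336, -0, 83.858, -12.336], TCP at [0.222, -0.503, 0.211] pointing down, gripper open.
Joint ranges: [-178.18, 178.18], [-50.72, 133.34], [12.68, 142.11], [-81.47, 261.47], [9.98, 163.14], [-165.26, 165.26]. Speed limits (degrees/s): [136.94, 136.94, 180, 180, 180, 180].

### API

Orientations are given as a 3x3 rotation matrix whose columns are the frame's x, y, z axes.
In Python, from rig import observe, viewer, env gives the robot as it stands.
- The arm moves only by the tool jog_arm, never from a script. Its arguments are lists of equal length, an entry for each row: "dr": the turn, a rotation vector about the tool's x, y, z in rad, a list of three; "slide": the shift along the tool's x, y, z in m, a list of three; "gripper": the opening, from -1 (shut) to 1 (fully open), so that 0 is half open. In form: {"dr": [[rx, ry, rz], ...], "slide": [[dx, dy, dz], ...], "gripper": [gripper, ...]}. A call has exactly 10 rows; each row shifts and turns the commanded pose from where the row before left it, along the tool's axes as they then stand; what a row does not reach is not made up. A row lasts 1/10 s, in which the tool goes at most 50 mm and 8.59 degrees, less where a joint would pass 70% of its speed; a pose out of reach is approached as far as the arm can. A call is refused whole if a number of a shift passes 0.05 or a number of a turn 0.15, either way. A call with a gripper value outside its range is refused whole. The fingers move at their own pace and stop on an object; "force" is the grip in N (left out, the last holds). Time passes only in rows, so rows that do not move let the fingers close, or fill a call up. It gives the time, the measured TCP pose, the force and the opening at its end, in the units of the state.
- observe(): the state, without advancing time (a new reading comes with each control period).
- viewer.get_image(name): name is "scene" or "top"; returns a dict with "pixels" (384x512x3 uint8, blue, green, red), "camera_matrix" (3x3 intrinsics, pixels), "R" (3x3) and "t" (3): a world point X has camera coordinates R X + t. Camera axes: x right, y down, z forward; pixel columns grow to the right and rows downward; lengths in m; the calibration is good to about 2 mm. A picture is of the moment at which its call begins. There is no depth.
- env.close_job(): hands the job in, once; it reports no verdict.
The state is a dict: "time_s": time; "q": joint angles; "qvel": joint speeds; "joint_efforts": joint torques, N m; "position": TCP position; "tool_rot": TCP orientation; "ft_force": force on the tool from outside, world axes, zero at the start; "wrist_torque": the same for the moment, N m; "grip_width": finger opening in m.
Only numpy, scipy, OpenCV 4.12 (cv2) and the standard library are available. Lean on these libraries where they do the work, as an engineer would, in place of code of your own. Each camera call takes 0.05 s, during which the arm holds its last target.

### The job

Somebody left the glue bottle standing in the packing cell meant for the last relay. First lift the bottle out, keeping it upright, and stand it wholly on the round cork mat; then pack the loose full-width relay into the cell that the bottle stood in, upright on the cell's floor with its long side along the row of cells, like the two already packed.

Things in the scene. Friction and masses are not known exactly. Their poses are not given: they have to be found in the camera images.
- bottle_centre (a point): Small capped glue bottle: white round body with a paper label, 44 mm in diameter, 95 mm tall in all, black cap on a narrower neck; about 0.12 kg. It stands upright, near the middle of one of the three packing cells. The point is its centre, 47.5 mm above its underside; z is its upward axis.
- relay_centre (a point): The only full-width relay not yet packed: black block 60 mm long (x), 36 wide (y), 50 high, flat sides; both ends step down to 38 mm (full-height middle 34 mm long) with two brass screws each; 0.12 kg. Stands on the table left or right of the cells. Point: its centre, 25 mm above its underside; z up. The slimmer relay (18 mm wide, one screw per end), tape roll and jar are not part of the job.
- cell: Packing cell to clear and fill: square open white tray, 98 mm outside, 92 inside, 22 high, walls and floor 3 mm, fixed; of three alike in a row, 100 mm apart, on a grey board 6 mm thick, the one with the bottle; the others hold a packed relay each, same size as the loose one. Origin: centre of its underside, 6 mm above the table; x runs along the row and the packed relays' long sides, z up.
- mat: Round cork mat, 130 mm in diameter, 4 mm thick, fixed flat on the table on the other side of the row from the loose relay. Origin: centre of its underside, at table height; z is up.
Mind the look-alikes: they are no part of the job. Several things look just like the mat: the one meant starts farthest from the robot's base.

How it is judged (in metres and radians):
On the way, in this order (a step that is already met when the one before it is completed fails the run):
1. the glue bottle stands upright on the cork mat, released (horizontal distance between bottle_centre and mat below 0.048 m and z of bottle_centre in the frame of mat below 0.056 m and angle between bottle_centre's own z axis and vertical below 0.17 rad and contact force between the fingers and bottle below 0.2 N), for 0.2 s.
2. the relay stands in the cleared cell (horizontal distance between relay_centre and cell below 0.034 m and z of relay_centre in the frame of cell below 0.033 m and angle between relay_centre's own z axis and vertical below 0.17 rad), for 0.2 s.
At the end, for the whole second after the job is handed in: Bottle upright (within 10 degrees) on the mat, its centre within 48 mm of the mat's; full-width relay upright (10 degrees) on the floor of the cleared cell, centre within 34 mm of the cell's, long side within 17 degrees of the row; both at rest (all of step 2 and horizontal distance between bottle_centre and mat below 0.048 m and z of bottle_centre in the frame of mat below 0.056 m and angle between bottle_centre's own z axis and vertical below 0.17 rad and angle between the x axis of relay_centre and the x axis of cell, either way round below 0.3 rad and linear speed of each of bottle, relay below 0.02 m/s); the robot touches nothing.
It fails at once if the glue bottle is tipped more than 35 degrees (angle between bottle_centre's own z axis and vertical above 0.61 rad).
It also fails if it takes over 64 s, if anything falls off the work surface, if the arm or the gripper's body presses on something with over 40 N, if the wrist force passes 120 N, or if a joint passes its speed limit or range.

## Working session

There is one attempt and no reset: what is moved stays moved. The work goes in short steps, Python scripts to look and compute and a tool call to move; the robot and the scene stay as the last step left them, time stands still between calls to the robot, and variables do not carry over. Pictures are saved under pics/ and viewed, and the job is handed in when it is done.

Besides the shell and the picture viewer there is one more tool, called by a JSON object that holds its "api" and its "payload", one argument or row to a line. jog_arm: Moves the arm, as the interface text tells. Its arguments: {"type":"object","properties":{"dr":{"type":"array","items":{"type":"array","items":{"type":"number"}}},"slide":{"type":"array","items":{"type":"array","items":{"type":"number"}}},"gripper":{"type":"array","items":{"type":"number"}},"force":{"type":"number"}},"required":["dr","slide","gripper"]}

```bash
ls; mkdir -p pics; python3 - <<'E'
from rig import observe, viewer, env
import cv2,numpy as np,pickle
s=observe();print(s, env.tcp_to_tips)
for n in("scene","top"):
    d=viewer.get_image(n);cv2.imwrite(f"pics/{n}0.png",d["pixels"]);pickle.dump(d,open(n+"0.pkl","wb"))
    print(n,d["camera_matrix"],d["R"],d["t"])
E
```

```text
pics
{'time_s': 0.0, 'q': array([-7.85107381e+01,  2.18425234e+01,  7.43860295e+01, -8.15616880e-04,
        8.38598217e+01, -1.23373027e+01]), 'qvel': array([ 0.00858063, -0.04764274, -0.11618461,  0.00489333,  0.0651755 ,
       -0.01669625]), 'joint_efforts': array([ 1.13305225e-03, -4.48459840e+01, -2.31279284e+01, -1.42255208e-04,
        4.79980343e-03,  2.61585058e-06]), 'position': array([ 0.22209502, -0.50279386,  0.20988994]), 'tool_rot': array([[ 4.03970626e-01, -9.14771901e-01, -3.21097287e-04],
       [-9.14770711e-01, -4.03970631e-01,  1.50870151e-03],
       [-1.50983162e-03, -3.15740699e-04, -9.99998810e-01]]), 'ft_force': array([ 0.06685551,  0.84031132, -0.16762931]), 'wrist_torque': array([-0.00041052, -0.0369201 ,  0.00205324]), 'grip_width': 0.08507556619556121} 0.011
scene [[458.00263802   0.         257.35412564]
 [  0.         458.00263802 195.24214232]
 [  0.           0.           1.        ]] [[-0.63971325  0.76856259  0.00886028]
 [ 0.40630835  0.34793119 -0.84490083]
 [-0.65244193 -0.53689425 -0.53484959]] [ 0.31091977 -0.14820475  1.45961434]
top [[444.54334206   0.         261.3083643 ]
 [  0.         444.54334206 195.66614341]
 [  0.           0.           1.        ]] [[ 0.01579981 -0.99969499  0.01898145]
 [-0.99594481 -0.01741644 -0.08826443]
 [ 0.08856809 -0.01750992 -0.99591621]] [-0.01411011  0.51026871  1.02751808]
```

View pics/scene0.png

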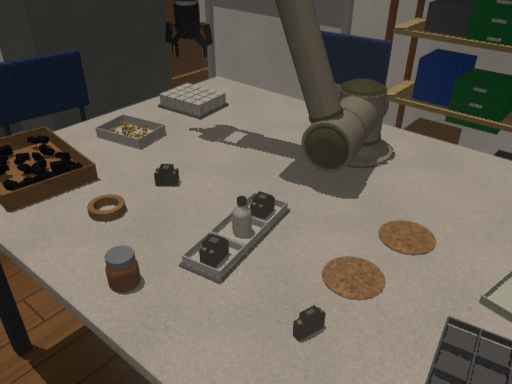

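View pics/top0.png

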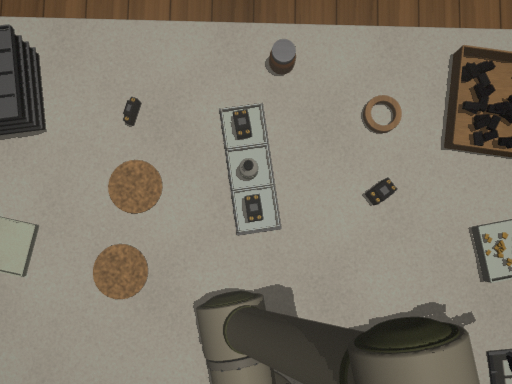

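The scene view shows three cells with the bottle in the middle one (scene about 242,218; top about 248,168). There are two cork mats at top (135,187) and (121,271). One loose relay is at top (381,191), and another that looks slim is at (131,110). I'll enlarge these.

```bash
python3 - <<'E'
import cv2,numpy as np
t=cv2.imread("pics/top0.png");s=cv2.imread("pics/scene0.png")
def crop(im,x,y,w,h,k,n):
    c=cv2.resize(im[y:y+h,x:x+w],None,fx=k,fy=k,interpolation=cv2.INTER_CUBIC);cv2.imwrite(n,c)
crop(t,210,95,80,145,4,"pics/t_cells.png")
a=cv2.resize(t[165:215,350:410],None,fx=6,fy=6,interpolation=2);b=cv2.resize(t[85:135,100:160],None,fx=6,fy=6,interpolation=2)
c=cv2.resize(s[155:205,135:195],None,fx=6,fy=6,interpolation=2);d=cv2.resize(s[300:350,280:340],None,fx=6,fy=6,interpolation=2)
cv2.imwrite("pics/relays.png",np.vstack([np.hstack([a,b]),np.hstack([c,d])]))
crop(s,180,185,120,95,6,"pics/s_cells.png")
E
```

```text
(no output)
```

View pics/t_cells.png

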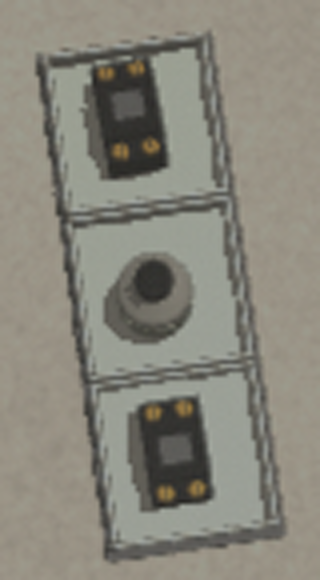

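View pics/relays.png

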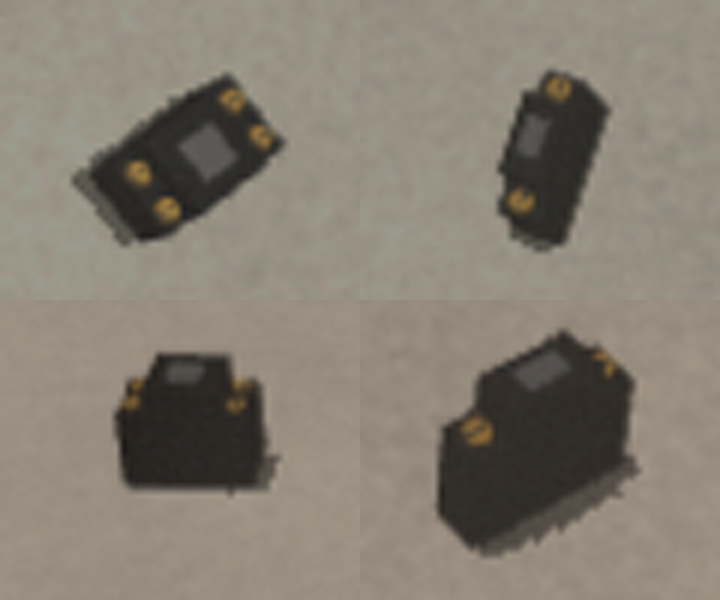

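View pics/s_cells.png

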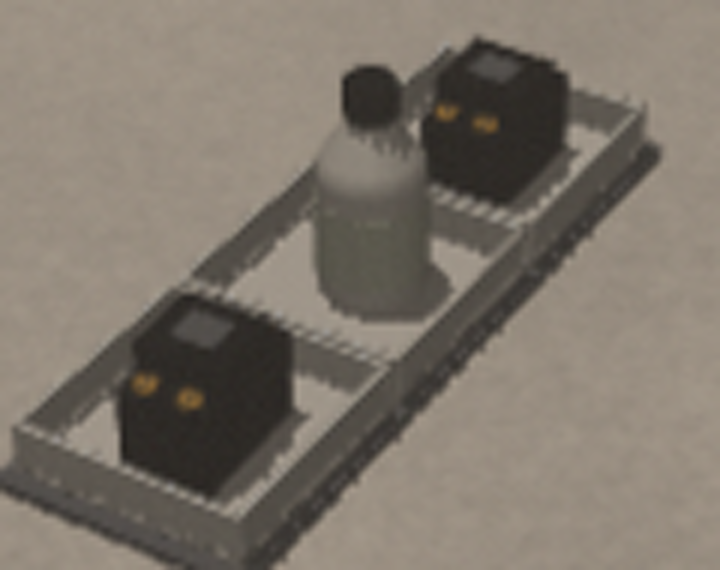

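```bash
cat > h.py <<'E'
import cv2,numpy as np,pickle
D={n:pickle.load(open(n+"0.pkl","rb")) for n in("scene","top")}
def P(d): return d["camera_matrix"]@np.c_[d["R"],d["t"]]
def ray(d,uv):
    v=d["R"].T@np.linalg.inv(d["camera_matrix"])@np.array([*uv,1.]); return -d["R"].T@d["t"],v
def atz(d,uv,z):
    c,v=ray(d,uv); return c+v*(z-c[2])/v[2]
def tri(ds,uvs):
    A=[];b=[]
    for d,uv in zip(ds,uvs):
        c,v=ray(d,uv);v=v/np.linalg.norm(v);M=np.eye(3)-np.outer(v,v);A.append(M);b.append(M@c)
    A=np.vstack(A);b=np.hstack(b);x=np.linalg.lstsq(A,b,rcond=None)[0]
    return x,np.linalg.norm(A@x-b)
def proj(d,X):
    x=P(d)@np.r_[X,1];return x[:2]/x[2]
def uc(x,y,k,x0,y0): return ((x+.5)/k-.5+x0,(y+.5)/k-.5+y0)
E
python3 - <<'E'
from h import *
np.set_printoptions(precision=4,suppress=True)
t,s=D["top"],D["scene"]
print("cams",ray(t,(0,0))[0],ray(s,(0,0))[0])
print("cap",tri([t,s],[uc(153,281,4,210,95),uc(372,80,6,180,185)]))
print("label",tri([t,s],[uc(208,153,6,350,165),uc(185,72,6,135,155)]))
T=[uc(*p,6,350,165) for p in[(233,99),(262,135),(139,173),(167,209)]]
S=[uc(*p,6,135,155) for p in[(127,102),(135,87),(235,103),(240,90)]]
X=np.array([atz(t,p,.039) for p in T]);print(X)
for x in X:print(proj(s,x))
print(S)
# corners of rims
C={"A":(38,52),"B":(210,35),"C":(105,555),"D":(283,530)}
for k,p in C.items(): print(k,atz(t,uc(*p,4,210,95),.028))
for p in [(67,218),(230,197),(90,381),(255,360)]: print(p,atz(t,uc(*p,4,210,95),.028))
# scene
for p in [(187,287),(385,365),(525,228),(15,430),(240,520),(645,105),(475,40)]: print("s",p,atz(s,uc(*p,6,180,185),.028))
for n,d in D.items():
    hsv=cv2.cvtColor(d["pixels"],cv2.COLOR_BGR2HSV)
    m=cv2.inRange(hsv,(5,70,60),(22,255,255));m=cv2.morphologyEx(m,cv2.MORPH_CLOSE,np.ones((5,5)));m=cv2.morphologyEx(m,cv2.MORPH_OPEN,np.ones((3,3)))
    k,l,st,c=cv2.connectedComponentsWithStats(m)
    for i in range(1,k):
        if st[i,4]>800 and st[i,4]<4000:
            cn=cv2.findContours((l==i).astype('uint8'),0,1)[0][0]
            w=np.array([atz(d,q[0],.004)[:2] for q in cn],np.float32)
            print(n,c[i],st[i],cv2.minEnclosingCircle(w))
E
```

```text
cams [0.4174 0.0128 1.0686] [1.2114 0.5963 0.6527]
cap (array([0.5713, 0.0255, 0.1027]), np.float64(0.0014854632088012517))
label (array([ 0.5267, -0.2904,  0.0502]), np.float64(0.0015909884282408226))
[[ 0.5485 -0.3029  0.039 ]
 [ 0.5346 -0.3141  0.039 ]
 [ 0.5188 -0.2658  0.039 ]
 [ 0.5049 -0.2767  0.039 ]]
[157.0137 171.7906]
[158.3222 168.5855]
[174.4814 172.0899]
[175.6574 168.9338]
[(155.75, 171.58333333333334), (157.08333333333334, 169.08333333333334), (173.75, 171.75), (174.58333333333334, 169.58333333333334)]
A [0.7192 0.0986 0.028 ]
B [ 0.7318 -0.004   0.028 ]
C [0.4207 0.0524 0.028 ]
D [ 0.4369 -0.0513  0.028 ]
(67, 218) [0.6192 0.079  0.028 ]
(230, 197) [ 0.6337 -0.0174  0.028 ]
(90, 381) [0.5224 0.0633 0.028 ]
(255, 360) [ 0.5366 -0.0336  0.028 ]
s (187, 287) [ 0.6384 -0.0104  0.028 ]
s (385, 365) [0.6253 0.0771 0.028 ]
s (525, 228) [0.5262 0.0626 0.028 ]
s (15, 430) [0.7366 0.0024 0.028 ]
s (240, 520) [0.7194 0.0947 0.028 ]
s (645, 105) [0.4257 0.0459 0.028 ]
s (475, 40) [ 0.4322 -0.0404  0.028 ]
scene [431.9919  34.5034] [ 385    8  127   50 1484] ((-1.7714910507202148
[... 969 characters left out ...]
)
scene [353.2133 277.4765] [ 322  256   63   44 2124] ((0.5324816107749939, 0.29671287536621094), 0.0655461847782135)
scene [ 14.9221 364.387 ] [   0  321   47   63 1310] ((1.065334439277649, -0.04508611559867859), 0.09289645403623581)
top [493.338   76.0384] [ 460   45   52   60 1145] ((0.8299728035926819, -0.5577738881111145), 0.08747758716344833)
top [464.8962 113.9602] [ 453   68   34   80 1281] ((0.7403339743614197, -0.5126267671585083), 0.10137328505516052)
top [134.7502 186.2018] [ 108  160   54   54 2274] ((0.5300217866897583, 0.2979280948638916), 0.06485605984926224)
top [119.9419 271.1847] [  93  244   55   55 2393] ((0.32776227593421936, 0.32410380244255066), 0.06472554802894592)
```

```bash
cat > go.py <<'E'
from h import *
from scipy.spatial.transform import Rotation as Ro
from rig import observe
np.set_printoptions(precision=4,suppress=True)
def Rt(ang):
    a=np.radians(ang);x=np.array([np.cos(a),np.sin(a),0]);z=np.array([0,0,-1.]);return np.c_[x,np.cross(z,x),z]
def plan(p,ang):
    s=observe();R=s["tool_rot"];G=Rt(ang)
    print("t",s["time_s"],"pos",s["position"],"ang",np.degrees(np.arctan2(R[1,0],R[0,0])),"q",s["q"],"w",s["grip_width"],"F",s["ft_force"])
    print("slide now",R.T@(np.array(p)-s["position"]),"slide after turn",G.T@(np.array(p)-s["position"]),"turn",Ro.from_matrix(R.T@G).as_rotvec())
E
python3 - <<'E'
from go import *
s=D["scene"]
for z in (0.009,.04,.05,.06,.07,.08,.104): 
    u=proj(s,[.571,.0255,z]); print(z,(u-[180,185]+.5)*6-.5)
for z in(.106,.028,.05,.06):
  for sg in(-1,1):
    a=np.radians(-36.75) ; v=np.array([-.5369,.6524]);v/=np.linalg.norm(v)*sg
    p=np.r_[[.571,.0255]+.022*v,z]; print(z,(proj(s,p)-[180,185]+.5)*6-.5)
plan([.571,.0255,.18],-81)
E
```

```text
0.009 [377.4428 282.7146]
0.04 [376.7547 217.7434]
0.05 [376.528  196.3459]
0.06 [376.2991 174.7285]
0.07 [376.0678 152.8879]
0.08 [375.8341 130.8206]
0.104 [375.2631  76.9129]
0.106 [315.7539  71.7368]
0.106 [434.6758  72.9815]
0.028 [319.9063 242.5373]
0.028 [434.1408 243.7327]
0.05 [318.7686 195.7414]
0.05 [434.2874 196.9503]
0.06 [318.243  174.1209]
0.06 [434.3551 175.3361]
t 0.1 pos [ 0.2221 -0.5029  0.21  ] ang -66.17585893927904 q [-78.5131  21.8355  74.3775   0.0001  83.8583 -12.3373] w 0.08565884494864842 F [0.1691 0.0613 0.43  ]
slide now [-0.3424 -0.5326  0.0306] slide after turn [-0.4673 -0.4273  0.03  ] turn [-0.0001  0.0012  0.2587]
```

{"api": "jog_arm", "payload": {
  "dr": [
    [0,0,0.1294],
    [0,0,0.1294],
    [0,0,0],
    [0,0,0],
    [0,0,0],
    [0,0,0],
    [0,0,0],
    [0,0,0],
    [0,0,0],
    [0,0,0]
  ],
  "slide": [
    [0,0,0],
    [0,0,0],
    [-0.03,-0.027,0],
    [-0.03,-0.027,0],
    [-0.03,-0.027,0],
    [-0.03,-0.027,0],
    [-0.03,-0.027,0],
    [-0.03,-0.027,0],
    [-0.03,-0.027,0],
    [-0.03,-0.027,0]
  ],
  "gripper": [1,1,1,1,1,1,1,1,1,1],
  "force": 40
}}

```text
time_s: 1.1
position: [0.3985, -0.2307, 0.2104]
tool_rot: [[0.156, -0.988, -0.0], [-0.988, -0.156, 0.0], [-0.0, 0.0, -1.0]]
ft_force: [0.2, -0.0, -0.0]
grip_width: 0.0856
```

{"api": "jog_arm", "payload": {
  "dr": [
    [0,0,0],
    [0,0,0],
    [0,0,0],
    [0,0,0],
    [0,0,0],
    [0,0,0],
    [0,0,0],
    [0,0,0],
    [0,0,0],
    [0,0,0]
  ],
  "slide": [
    [-0.03,-0.027,0],
    [-0.03,-0.027,0],
    [-0.03,-0.027,0],
    [-0.03,-0.027,0],
    [-0.03,-0.027,0],
    [-0.03,-0.027,0],
    [-0.03,-0.027,0],
    [-0.017,-0.022,0],
    [0,0,0.01],
    [0,0,0]
  ],
  "gripper": [1,1,1,1,1,1,1,1,1,1]
}}

```text
time_s: 2.1
position: [0.5701, 0.0252, 0.1986]
tool_rot: [[0.157, -0.988, -0.004], [-0.988, -0.157, 0.0], [-0.001, 0.004, -1.0]]
ft_force: [-0.7, 0.1, 0.0]
grip_width: 0.0857
```

```bash
python3 -c "
from go import *
plan([.571,.0255,.047],-81)"
```

```text
t 2.1 pos [0.5701 0.0252 0.1986] ang -80.94555452224488 q [-9.3408 24.4762 72.0129 -0.0148 83.7244 71.6063] w 0.08566727696074529 F [-0.6984  0.1076  0.0026]
slide now [ 0.     -0.0015  0.1516] slide after turn [-0.0001 -0.001   0.1516] turn [0.0036 0.0009 0.001 ]
```

{"api": "jog_arm", "payload": {
  "dr": [
    [0.0036,0.0009,0.001],
    [0,0,0],
    [0,0,0],
    [0,0,0],
    [0,0,0],
    [0,0,0],
    [0,0,0],
    [0,0,0],
    [0,0,0],
    [0,0,0]
  ],
  "slide": [
    [0,-0.001,0.02],
    [0,0,0.022],
    [0,0,0.022],
    [0,0,0.022],
    [0,0,0.022],
    [0,0,0.02],
    [0,0,0.012],
    [0,0,0.008],
    [0,0,0.0035],
    [0,0,0]
  ],
  "gripper": [1,1,1,1,1,1,1,1,1,1]
}}

```text
time_s: 3.1
position: [0.5724, 0.0248, 0.0492]
tool_rot: [[0.155, -0.988, 0.004], [-0.988, -0.155, -0.0], [0.001, -0.004, -1.0]]
ft_force: [0.5, 0.4, 0.7]
grip_width: 0.0851
```

```bash
python3 - <<'E'
from go import *
from rig import viewer
plan([.571,.0255,.047],-81)
o=[]
for n,(x,y) in(("scene",(180,150)),("top",(190,110))):
    d=viewer.get_image(n);o.append(cv2.resize(d["pixels"][y:y+120,x:x+110],None,fx=3.6,fy=3.6,interpolation=2))
cv2.imwrite("pics/a1.png",np.hstack(o))
E
```

```text
t 3.1 pos [0.5724 0.0248 0.0492] ang -81.07636822133868 q [-9.3615 33.2548 83.8953  0.0141 62.6295 71.7083] w 0.08510065998243257 F [0.4719 0.4039 0.6744]
slide now [-0.0009  0.0013  0.0022] slide after turn [-0.0009  0.0013  0.0022] turn [-0.0037 -0.001  -0.0013]
```

View pics/a1.png

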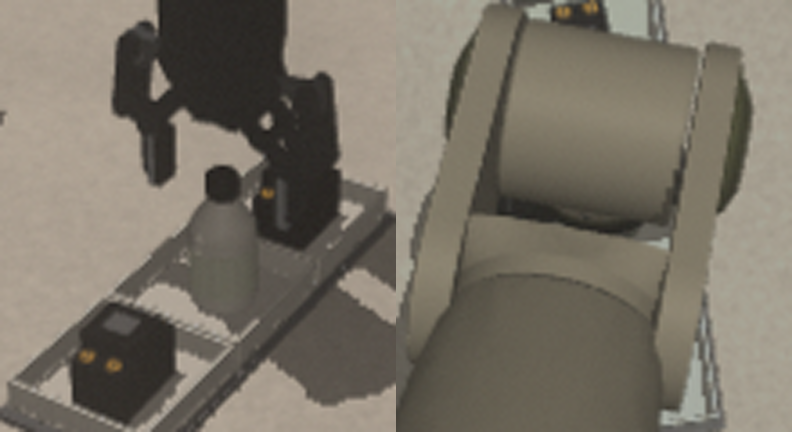

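The left fingertip is at scene pixel about (224,200) and the right one in front of the far packed relay at about (259,215). I'll check that against where the TCP pose should project.

```bash
python3 - <<'E'
from go import *
s=D["scene"]; p=np.array([.5724,.0248]);x=np.array([.155,-.988])
for z in(.03,.038,.049,.06,.104):
    print(z,[(proj(s,np.r_[p+k*x,z])-[180,150])*3.6 for k in(-.057,-.0425,0,.0425,.057)])
E
```

```text
0.03 [array([299.2515, 296.4794]), array([279.3641, 289.2149]), array([222.4233, 268.4156]), array([167.4154, 248.3223]), array([149.0728, 241.6221])]
0.038 [array([299.4516, 286.1949]), array([279.4808, 278.9623]), array([222.3065, 258.2561]), array([167.0808, 238.2556]), array([148.6672, 231.587 ])]
0.049 [array([299.7296, 271.9131]), array([279.6428, 264.7255]), array([222.1443, 244.1512]), array([166.6163, 224.2819]), array([148.1042, 217.6578])]
0.06 [array([300.0107, 257.4659]), array([279.8067, 250.3249]), array([221.9803, 229.8868]), array([166.1466, 210.1529]), array([147.535 , 203.5748])]
0.104 [array([301.1688, 197.9648]), array([280.4815, 191.0265]), array([221.3052, 171.1791]), array([164.2144, 152.0312]), array([145.194 , 145.6519])]
```

```bash
cat > look.py <<'E'
from go import *
from rig import viewer
import sys
def look(name,**r):
    o=[]
    for n,(x,y) in r.items():
        d=viewer.get_image(n);pickle.dump(d,open(f"pics/{name}_{n}.pkl","wb"));o.append(cv2.resize(d["pixels"][y:y+120,x:x+110],None,fx=3.6,fy=3.6,interpolation=2))
    cv2.imwrite(f"pics/{name}.png",np.hstack(o))
E
python3 - <<'E'
from look import *
plan([.571,.0255,.047],-81)
look("a2",scene=(180,150))
E
```

```text
t 3.2 pos [0.5727 0.0249 0.0497] ang -81.06259151135836 q [-9.3438 33.2184 83.8605  0.0154 62.6355 71.7115] w 0.08560564502106704 F [0.7805 0.13   0.6398]
slide now [-0.0009  0.0016  0.0027] slide after turn [-0.0009  0.0016  0.0027] turn [-0.0048 -0.0013 -0.0011]
```

View pics/a2.png

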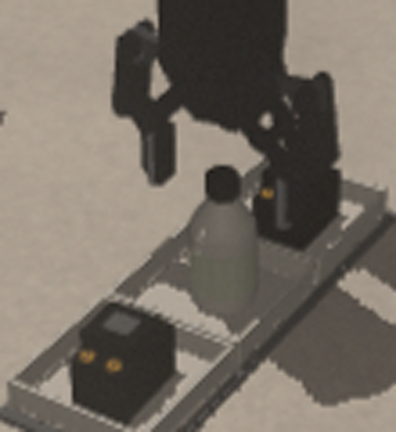

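Fingertips look about 25 mm higher in the image than the TCP reading implies. I'll compare with the start picture before trusting either.

```bash
python3 - <<'E'
from go import *
s=D["scene"]; im=s["pixels"].copy()
p=np.array([.2221,-.5029]);x=np.array([.404,-.915])
c=cv2.resize(im[0:75,150:225],None,fx=6,fy=6,interpolation=2)
for z,col in((.21,(0,255,0)),(.199,(0,0,255)),(.212,(255,0,0)),(.23,(0,255,255))):
  for k in(-.0425,0,.0425):
    u=(proj(s,np.r_[p+k*x,z])-[150,0]+.5)*6-.5; cv2.circle(c,tuple(int(v) for v in u),2,col,-1)
d=pickle.load(open("pics/a2_scene.pkl","rb"));e=cv2.resize(d["pixels"][150:225,195:270],None,fx=6,fy=6,interpolation=2)
p=np.array([.5727,.0249]);x=np.array([.155,-.988])
for z,col in((.0497,(0,255,0)),(.0387,(0,0,255)),(.052,(255,0,0)),(.07,(0,255,255))):
  for k in(-.0425,0,.0425):
    u=(proj(d,np.r_[p+k*x,z])-[195,150]+.5)*6-.5; cv2.circle(e,tuple(int(v) for v in u),2,col,-1)
cv2.imwrite("pics/chk.png",cv2.convertScaleAbs(np.hstack([c,e])[:,:800],alpha=1.8))
print(d["R"]-s["R"],d["t"]-s["t"])
E
```

```text
[[0. 0. 0.]
 [0. 0. 0.]
 [0. 0. 0.]] [0. 0. 0.]
```

View pics/chk.png

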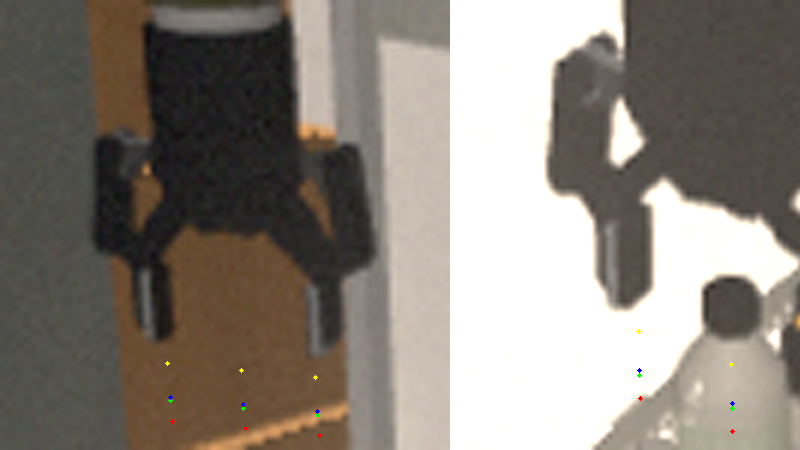

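The offset is the same (about 30 mm) at start and now, so either the tips sit higher than stated or something is shifted horizontally. A single view can't tell these apart. I'll lift out and go to a spot where both cameras see the fingertips.

{"api": "jog_arm", "payload": {
  "dr": [
    [0,0,0],
    [0,0,0],
    [0,0,0],
    [0,0,0],
    [0,0,0],
    [0,0,0],
    [0,0,0],
    [0,0,0],
    [0,0,0],
    [0,0,0]
  ],
  "slide": [
    [0,0,-0.03],
    [0,0,-0.03],
    [0,0,-0.03],
    [0,0,-0.03],
    [-0.03,0.004,0],
    [-0.04,0.006,0],
    [-0.04,0.006,0],
    [-0.04,0.006,0],
    [-0.04,0.006,0],
    [-0.04,0.006,0]
  ],
  "gripper": [1,1,1,1,1,1,1,1,1,1]
}}

```text
time_s: 4.25
position: [0.502, 0.2485, 0.1694]
tool_rot: [[0.155, -0.988, 0.005], [-0.988, -0.155, -0.0], [0.001, -0.005, -1.0]]
ft_force: [0.3, 0.1, 1.0]
grip_width: 0.0852
```

{"api": "jog_arm", "payload": {
  "dr": [
    [0,0,0],
    [0,0,0],
    [0,0,0],
    [0,0,0],
    [0,0,0],
    [0,0,0],
    [0,0,0],
    [0,0,0],
    [0,0,0],
    [0,0,0]
  ],
  "slide": [
    [0,0,0],
    [0,0,0],
    [0,0,0],
    [0,0,0],
    [0,0,0],
    [0,0,0],
    [0,0,0],
    [0,0,0],
    [0,0,0],
    [0,0,0]
  ],
  "gripper": [1,1,1,1,1,1,1,1,1,1]
}}

```text
time_s: 5.25
position: [0.5026, 0.247, 0.1687]
tool_rot: [[0.155, -0.988, 0.004], [-0.988, -0.155, -0.0], [0.001, -0.004, -1.0]]
ft_force: [-0.4, 0.2, -0.2]
grip_width: 0.0853
```

```bash
python3 - <<'E'
from look import *
plan([.571,.0255,.047],-81)
s=observe();p=s["position"];x=s["tool_rot"][:,0];z=s["tool_rot"][:,2]
o=[]
for n in("scene","top"):
    d=viewer.get_image(n);pickle.dump(d,open(f"pics/b_{n}.pkl","wb"))
    u=proj(d,p);x0,y0=int(u[0])-32,int(u[1])-40
    c=cv2.resize(d["pixels"][y0:y0+80,x0:x0+65],None,fx=6,fy=6,interpolation=2);c=cv2.convertScaleAbs(c,alpha=1.8)
    print(n,u,x0,y0)
    for k in(-.0425,0,.0425):
        v=(proj(d,p+k*x)-[x0,y0]+.5)*6-.5;cv2.circle(c,tuple(int(a) for a in v),2,(0,255,0),-1)
        v=(proj(d,p+k*x-.03*z)-[x0,y0]+.5)*6-.5;cv2.circle(c,tuple(int(a) for a in v),2,(0,0,255),-1)
    o.append(c)
cv2.imwrite("pics/b.png",np.hstack(o))
E
```

```text
t 5.25 pos [0.5026 0.247  0.1687] ang -81.05904017477327 q [14.0949 24.6149 76.9828 -0.0708 78.2037 95.1682] w 0.08532180791533284 F [-0.4407  0.1603 -0.2498]
slide now [ 0.2293 -0.0327  0.122 ] slide after turn [ 0.2295 -0.0329  0.1217] turn [-0.0036 -0.0009 -0.001 ]
scene [348.4287 194.9528] 316 154
top [137.8422 190.9869] 105 150
```

View pics/b.png

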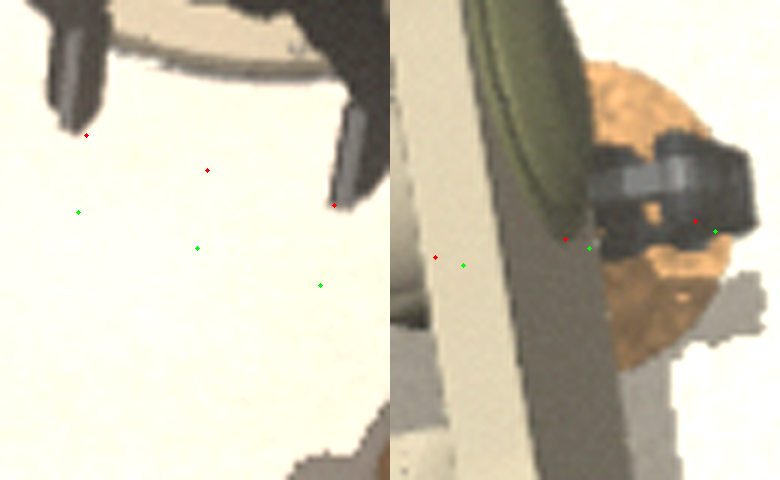

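```bash
python3 - <<'E'
from look import *
d=pickle.load(open("pics/b_top.pkl","rb"));e=pickle.load(open("pics/b_scene.pkl","rb"))
c=cv2.resize(d["pixels"][165:200,132:172],None,fx=10,fy=10,interpolation=2)
f=cv2.resize(e["pixels"][150:195,345:385],None,fx=10,fy=10,interpolation=2)[:350]
cv2.imwrite("pics/b2.png",cv2.convertScaleAbs(np.hstack([c,f]),alpha=2.5))
p=np.array([.5026,.247,.1687]);x=np.array([.155,-.988,0]);y=np.array([-.988,-.155,0])
for up in(0,.02,.03,.04):
  for k in(.0425,.057):
    for w in(-.011,.011):
      q=p+k*x+w*y+[0,0,up];print(up,k,w,((proj(d,q)-[132,165]+.5)*10).round(),((proj(e,q)-[345,150]+.5)*10+[400,0]).round())
E
```

```text
0 0.0425 -0.011 [266. 183.] [219. 420.]
0 0.0425 0.011 [279. 290.] [263. 372.]
0 0.057 -0.011 [338. 173.] [153. 400.]
0 0.057 0.011 [351. 280.] [197. 352.]
0.02 0.0425 -0.011 [245. 171.] [228. 334.]
0.02 0.0425 0.011 [258. 280.] [272. 287.]
0.02 0.057 -0.011 [318. 161.] [161. 315.]
0.02 0.057 0.011 [331. 270.] [206. 268.]
0.03 0.0425 -0.011 [234. 165.] [233. 291.]
0.03 0.0425 0.011 [247. 275.] [277. 244.]
0.03 0.057 -0.011 [308. 155.] [165. 271.]
0.03 0.057 0.011 [321. 265.] [210. 225.]
0.04 0.0425 -0.011 [223. 159.] [237. 247.]
0.04 0.0425 0.011 [236. 270.] [282. 200.]
0.04 0.057 -0.011 [297. 148.] [170. 227.]
0.04 0.057 0.011 [311. 260.] [215. 182.]
```

View pics/b2.png

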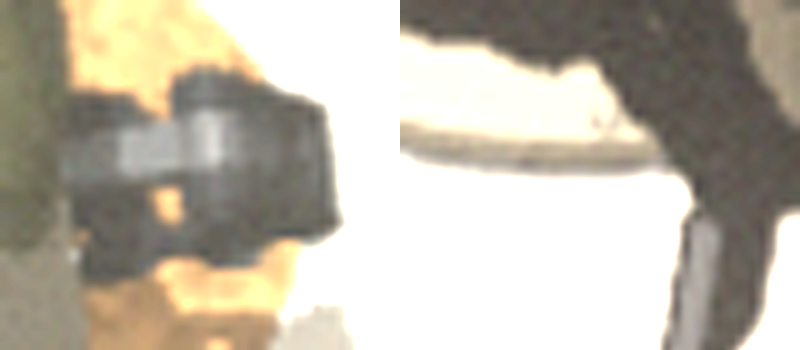

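Both views agree: sideways the fingertips are where the pose says, but they stand about 30 mm higher than the text's tool geometry suggests. I'll go by the pictures, so real height ≈ reading + 28 mm, and go down in checked steps.

{"api": "jog_arm", "payload": {
  "dr": [
    [-0.0036,-0.0009,-0.001],
    [0,0,0],
    [0,0,0],
    [0,0,0],
    [0,0,0],
    [0,0,0],
    [0,0,0],
    [0,0,0],
    [0,0,0],
    [0,0,0]
  ],
  "slide": [
    [0.028,-0.004,0],
    [0.029,-0.0041,0],
    [0.029,-0.0041,0],
    [0.029,-0.0041,0],
    [0.029,-0.0041,0],
    [0.029,-0.0041,0],
    [0.029,-0.0041,0],
    [0.027,-0.0041,0],
    [0,0,0.02],
    [0,0,0.03]
  ],
  "gripper": [1,1,1,1,1,1,1,1,1,1]
}}

```text
time_s: 6.35
position: [0.5718, 0.0249, 0.1194]
tool_rot: [[0.155, -0.988, 0.004], [-0.988, -0.155, -0.001], [0.001, -0.004, -1.0]]
ft_force: [0.2, -0.2, -0.6]
grip_width: 0.0853
```

{"api": "jog_arm", "payload": {
  "dr": [
    [0,0,0],
    [0,0,0],
    [0,0,0],
    [0,0,0],
    [0,0,0],
    [0,0,0],
    [0,0,0],
    [0,0,0],
    [0,0,0],
    [0,0,0]
  ],
  "slide": [
    [0,0,0.02],
    [0,0,0.02],
    [0,0,0.02],
    [0,0,0.012],
    [0,0,0.006],
    [0,0,0.004],
    [0,0,0],
    [0,0,0],
    [0,0,0],
    [0,0,0]
  ],
  "gripper": [1,1,1,1,1,1,1,1,1,1]
}}

```text
time_s: 7.35
position: [0.5709, 0.0259, 0.0372]
tool_rot: [[0.156, -0.988, 0.001], [-0.988, -0.156, -0.0], [0.0, -0.001, -1.0]]
ft_force: [-0.4, -0.0, 0.5]
grip_width: 0.0853
```

```bash
python3 - <<'E'
from look import *
plan([.571,.0255,.020],-81)
look("c1",scene=(180,150))
E
```

```text
t 7.35 pos [0.5709 0.0259 0.0372] ang -81.00731150212916 q [-9.2722 34.1175 84.6875  0.     61.1481 71.7351] w 0.0853023771832122 F [-0.4014 -0.0456  0.5113]
slide now [ 0.0004 -0.0001  0.0172] slide after turn [ 0.0004 -0.0001  0.0172] turn [-0.0008 -0.0003 -0.0001]
```

View pics/c1.png

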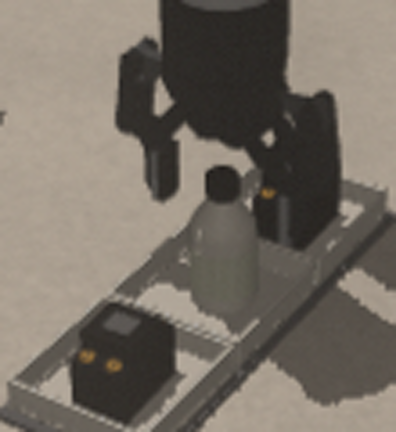

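The fingertips now stand at pixel about (162,200) in the crop, which is z ≈ 0.068 for a reading of 0.037. That confirms the +30 mm, and the palm at z ≈ 0.127 agrees too. Going down 18 mm more.

{"api": "jog_arm", "payload": {
  "dr": [
    [0,0,0],
    [0,0,0],
    [0,0,0],
    [0,0,0],
    [0,0,0],
    [0,0,0],
    [0,0,0],
    [0,0,0],
    [0,0,0],
    [0,0,0]
  ],
  "slide": [
    [0,0,0.005],
    [0,0,0.005],
    [0,0,0.004],
    [0,0,0.002],
    [0,0,0.002],
    [0,0,0],
    [0,0,0],
    [0,0,0],
    [0,0,0],
    [0,0,0]
  ],
  "gripper": [1,1,1,1,1,1,1,1,1,1]
}}

```text
time_s: 8.4
position: [0.5707, 0.0259, 0.0188]
tool_rot: [[0.156, -0.988, 0.0], [-0.988, -0.156, -0.0], [0.0, -0.0, -1.0]]
ft_force: [-0.1, -0.0, 0.3]
grip_width: 0.0854
```

```bash
python3 - <<'E'
from look import *
plan([.571,.0255,.019],-81)
look("c2",scene=(180,150))
E
```

```text
t 8.4 pos [0.5707 0.0259 0.0188] ang -81.00557715532817 q [-9.2719 35.5637 85.6467 -0.0001 58.779  71.7337] w 0.08544344007571021 F [-0.1252 -0.0086  0.2563]
slide now [ 0.0004 -0.0002 -0.0002] slide after turn [ 0.0004 -0.0002 -0.0002] turn [-0.0002 -0.0001 -0.0001]
```

View pics/c2.png

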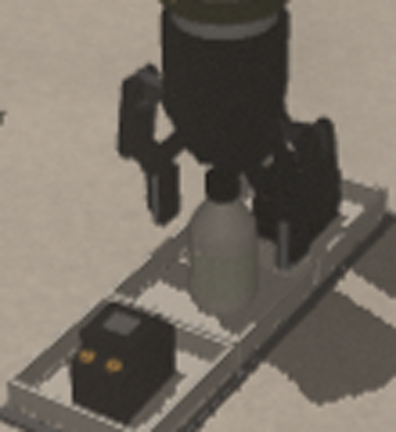

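The palm is just above the cap and the tips are at z ≈ 0.05, beside the lower shoulder and body. Closing now.

{"api": "jog_arm", "payload": {
  "dr": [
    [0,0,0],
    [0,0,0],
    [0,0,0],
    [0,0,0],
    [0,0,0],
    [0,0,0],
    [0,0,0],
    [0,0,0],
    [0,0,0],
    [0,0,0]
  ],
  "slide": [
    [0,0,0],
    [0,0,0],
    [0,0,0],
    [0,0,0],
    [0,0,0],
    [0,0,0],
    [0,0,0],
    [0,0,0],
    [0,0,0],
    [0,0,0]
  ],
  "gripper": [-0.1,-0.2,-0.4,-0.6,-0.8,-1,-1,-1,-1,-1],
  "force": 40
}}

```text
time_s: 9.45
position: [0.5708, 0.0259, 0.0189]
tool_rot: [[0.156, -0.988, 0.0], [-0.988, -0.156, -0.0], [0.0, -0.0, -1.0]]
ft_force: [0.3, 0.4, 4.4]
grip_width: 0.0424
```

```bash
python3 - <<'E'
from look import *
plan([.571,.0255,.019],-81)
look("c3",scene=(180,150))
E
```

```text
t 9.45 pos [0.5708 0.0259 0.0189] ang -81.00381791955066 q [-9.272  35.5583 85.636  -0.0011 58.7766 71.7324] w 0.042436354269659866 F [0.2979 0.4446 4.3654]
slide now [ 0.0004 -0.0001 -0.0001] slide after turn [ 0.0004 -0.0001 -0.0001] turn [-0.0005 -0.0002 -0.0001]
```

View pics/c3.png

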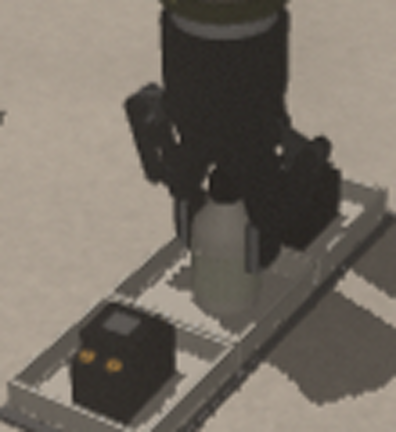

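It is gripped at 42 to 44 mm. Lift slowly and check.

{"api": "jog_arm", "payload": {
  "dr": [
    [0,0,0],
    [0,0,0],
    [0,0,0],
    [0,0,0],
    [0,0,0],
    [0,0,0],
    [0,0,0],
    [0,0,0],
    [0,0,0],
    [0,0,0]
  ],
  "slide": [
    [0,0,-0.003],
    [0,0,-0.005],
    [0,0,-0.008],
    [0,0,-0.01],
    [0,0,-0.012],
    [0,0,-0.012],
    [0,0,-0.012],
    [0,0,-0.01],
    [0,0,-0.005],
    [0,0,0]
  ],
  "gripper": [-1,-1,-1,-1,-1,-1,-1,-1,-1,-1]
}}

```text
time_s: 10.5
position: [0.5709, 0.0259, 0.0965]
tool_rot: [[0.156, -0.988, 0.001], [-0.988, -0.156, -0.0], [0.0, -0.001, -1.0]]
ft_force: [-0.6, -0.3, -0.9]
grip_width: 0.0428
```

```bash
python3 - <<'E'
from look import *
plan([.531,.2975,.095],-81)
look("c4",scene=(180,130))
E
```

```text
t 10.5 pos [0.5709 0.0259 0.0965] ang -81.00663603495937 q [-9.2716 29.8935 80.9286  0.0013 69.1087 71.7346] w 0.04277623013001569 F [-0.5942 -0.3097 -0.9188]
slide now [-0.2745 -0.003   0.0014] slide after turn [-0.2745 -0.0031  0.0015] turn [-0.0012 -0.0004 -0.0001]
```

View pics/c4.png

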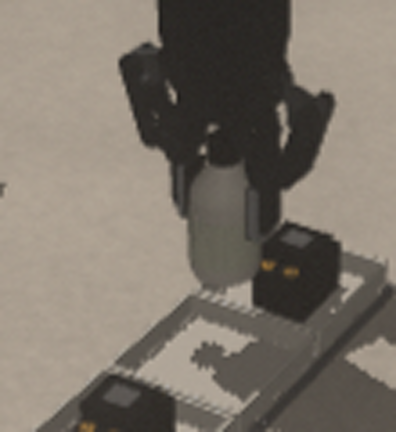

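The bottle hangs upright, clear of the cells. Moving over to the mat.

{"api": "jog_arm", "payload": {
  "dr": [
    [0,0,0],
    [0,0,0],
    [0,0,0],
    [0,0,0],
    [0,0,0],
    [0,0,0],
    [0,0,0],
    [0,0,0],
    [0,0,0],
    [0,0,0]
  ],
  "slide": [
    [-0.008,0,0],
    [-0.016,-0.0003,0],
    [-0.022,-0.0003,0],
    [-0.022,-0.0003,0],
    [-0.022,-0.0003,0],
    [-0.022,-0.0003,0],
    [-0.022,-0.0003,0],
    [-0.022,-0.0003,0],
    [-0.022,-0.0003,0],
    [-0.022,-0.0003,0]
  ],
  "gripper": [-1,-1,-1,-1,-1,-1,-1,-1,-1,-1]
}}

```text
time_s: 11.55
position: [0.541, 0.226, 0.0953]
tool_rot: [[0.157, -0.988, -0.001], [-0.988, -0.157, 0.0], [-0.0, 0.001, -1.0]]
ft_force: [0.1, -1.0, -1.2]
grip_width: 0.0424
```

{"api": "jog_arm", "payload": {
  "dr": [
    [0,0,0],
    [0,0,0],
    [0,0,0],
    [0,0,0],
    [0,0,0],
    [0,0,0],
    [0,0,0],
    [0,0,0],
    [0,0,0],
    [0,0,0]
  ],
  "slide": [
    [-0.022,0,0],
    [-0.022,0,0],
    [-0.018,0,0],
    [-0.009,0,0],
    [-0.0035,0,0],
    [0,0,0.01],
    [0,0,0.015],
    [0,0,0.015],
    [0,0,0.01],
    [0,0,0]
  ],
  "gripper": [-1,-1,-1,-1,-1,-1,-1,-1,-1,-1]
}}

```text
time_s: 12.55
position: [0.5297, 0.2966, 0.044]
tool_rot: [[0.156, -0.988, -0.003], [-0.988, -0.155, -0.001], [0.001, 0.003, -1.0]]
ft_force: [-0.6, -0.0, -0.3]
grip_width: 0.0426
```

```bash
python3 - <<'E'
from look import *
plan([.531,.2975,.0148],-81)
look("d1",scene=(300,180))
E
```

```text
t 12.55 pos [0.5297 0.2966 0.044 ] ang -81.05410635234112 q [18.0849 36.5729 77.9198 -0.0027 65.6958 99.1401] w 0.042618652560537304 F [-0.6101 -0.0179 -0.2996]
slide now [-0.0007 -0.0015  0.0292] slide after turn [-0.0007 -0.0014  0.0292] turn [ 0.0032 -0.0006 -0.0009]
```

View pics/d1.png

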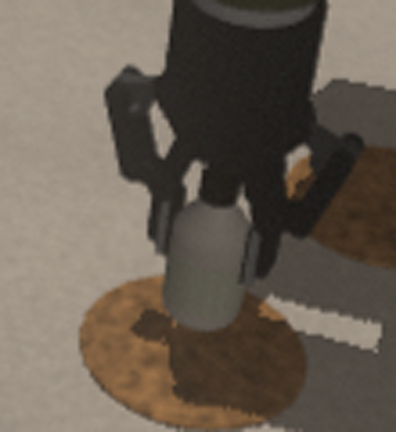

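The bottle is upright above the mat. Lower it gently.

{"api": "jog_arm", "payload": {
  "dr": [
    [0.003,0,0],
    [0,0,0],
    [0,0,0],
    [0,0,0],
    [0,0,0],
    [0,0,0],
    [0,0,0],
    [0,0,0],
    [0,0,0],
    [0,0,0]
  ],
  "slide": [
    [-0.001,-0.001,0.006],
    [0,0,0.006],
    [0,0,0.005],
    [0,0,0.004],
    [0,0,0.003],
    [0,0,0.002],
    [0,0,0.001],
    [0,0,0.001],
    [0,0,0.0005],
    [0,0,0]
  ],
  "gripper": [-1,-1,-1,-1,-1,-1,-1,-1,-1,-1]
}}

```text
time_s: 13.6
position: [0.5313, 0.2986, 0.0173]
tool_rot: [[0.156, -0.988, 0.003], [-0.988, -0.156, 0.001], [-0.0, -0.003, -1.0]]
ft_force: [-1.1, -0.0, -1.0]
grip_width: 0.0424
```

```bash
python3 - <<'E'
from look import *
plan([.531,.2975,.0143],-81)
look("d2",scene=(300,180))
E
```

```text
t 13.6 pos [0.5313 0.2986 0.0173] ang -81.00438879442157 q [18.2332 38.5559 79.2018 -0.0309 62.0665 99.252 ] w 0.04239305657222439 F [-1.0819 -0.0064 -0.954 ]
slide now [0.001  0.0005 0.003 ] slide after turn [0.001  0.0005 0.003 ] turn [-0.0031  0.     -0.0001]
```

View pics/d2.png

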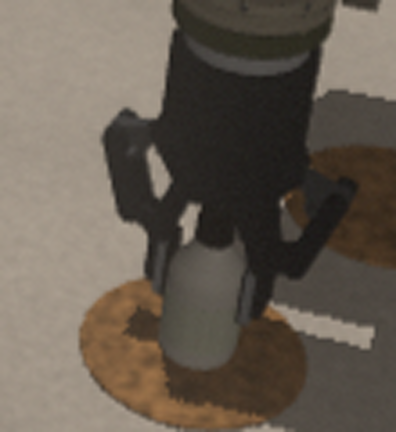

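{"api": "jog_arm", "payload": {
  "dr": [
    [0,0,0],
    [0,0,0],
    [0,0,0],
    [0,0,0],
    [0,0,0],
    [0,0,0],
    [0,0,0],
    [0,0,0],
    [0,0,0],
    [0,0,0]
  ],
  "slide": [
    [0,0,0.0005],
    [0,0,0.0005],
    [0,0,0.0005],
    [0,0,0.0005],
    [0,0,0.0005],
    [0,0,0.0005],
    [0,0,0],
    [0,0,0],
    [0,0,0],
    [0,0,0]
  ],
  "gripper": [-1,-1,-1,-1,-1,-1,-1,-1,-1,-1]
}}

```text
time_s: 14.65
position: [0.5313, 0.2986, 0.0143]
tool_rot: [[0.156, -0.988, 0.003], [-0.988, -0.156, 0.0], [-0.0, -0.003, -1.0]]
ft_force: [0.3, 0.2, -1.6]
grip_width: 0.043
```

{"api": "jog_arm", "payload": {
  "dr": [
    [0,0,0],
    [0,0,0],
    [0,0,0],
    [0,0,0],
    [0,0,0],
    [0,0,0],
    [0,0,0],
    [0,0,0],
    [0,0,0],
    [0,0,0]
  ],
  "slide": [
    [0,0,0.0005],
    [0,0,0.0005],
    [0,0,0],
    [0,0,0],
    [0,0,0],
    [0,0,0],
    [0,0,0],
    [0,0,0],
    [0,0,0],
    [0,0,0]
  ],
  "gripper": [-1,-1,-1,-1,0.1,0.2,0.4,0.6,0.8,1]
}}

```text
time_s: 15.65
position: [0.5313, 0.2986, 0.0132]
tool_rot: [[0.156, -0.988, 0.003], [-0.988, -0.156, 0.0], [-0.0, -0.003, -1.0]]
ft_force: [-0.2, -0.0, -0.1]
grip_width: 0.0854
```

```bash
python3 - <<'E'
from look import *
plan([.5267,-.290,.15],-141.3)
look("d3",scene=(300,180))
E
```

```text
t 15.65 pos [0.5313 0.2986 0.0132] ang -81.00415363597526 q [18.2328 38.8659 79.3931 -0.0298 61.5764 99.2511] w 0.08537380569004703 F [-0.1683 -0.005  -0.15  ]
slide now [ 0.5806  0.0962 -0.1371] slide after turn [ 0.3716 -0.4565 -0.1368] turn [-0.0026  0.0015  1.0524]
```

View pics/d3.png

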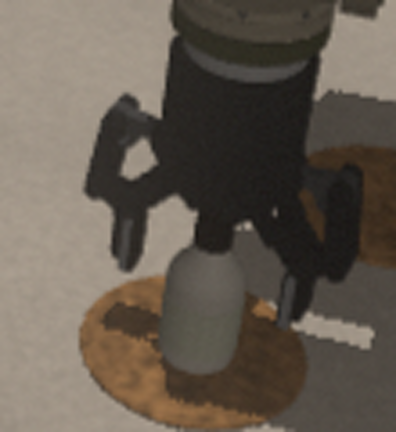

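The bottle stands released on the mat. Retreat upward, then go over to the loose relay.

{"api": "jog_arm", "payload": {
  "dr": [
    [0,0,0],
    [0,0,0],
    [0,0,0],
    [0,0,0],
    [0,0,0],
    [0,0,0],
    [0,0,0],
    [0,0,0.13],
    [0,0,0.13],
    [0,0,0.13]
  ],
  "slide": [
    [0,0,-0.01],
    [0,0,-0.02],
    [0,0,-0.025],
    [0,0,-0.025],
    [0,0,-0.025],
    [0,0,-0.022],
    [0,0,-0.01],
    [0,0,0],
    [0,0,0],
    [0,0,0]
  ],
  "gripper": [1,1,1,1,1,1,1,1,1,1]
}}

```text
time_s: 16.7
position: [0.5307, 0.2985, 0.1501]
tool_rot: [[-0.236, -0.972, 0.002], [-0.972, 0.236, 0.0], [-0.001, -0.002, -1.0]]
ft_force: [-0.0, -0.0, -0.5]
grip_width: 0.0857
```

{"api": "jog_arm", "payload": {
  "dr": [
    [0,0,0.13],
    [0,0,0.13],
    [0,0,0.13],
    [0,0,0.13],
    [0,0,0.142],
    [0,0,0],
    [0,0,0],
    [0,0,0],
    [0,0,0],
    [0,0,0]
  ],
  "slide": [
    [0,0,0],
    [0,0,0],
    [0,0,0],
    [0,0,0],
    [0,0,0],
    [0.0265,-0.0326,0],
    [0.0265,-0.0326,0],
    [0.0265,-0.0326,0],
    [0.0265,-0.0326,0],
    [0.0265,-0.0326,0]
  ],
  "gripper": [1,1,1,1,1,1,1,1,1,1]
}}

```text
time_s: 17.7
position: [0.529, 0.0869, 0.15]
tool_rot: [[-0.78, -0.626, 0.003], [-0.626, 0.78, 0.001], [-0.002, -0.001, -1.0]]
ft_force: [0.7, 0.4, -0.4]
grip_width: 0.0852
```

{"api": "jog_arm", "payload": {
  "dr": [
    [0,0,0],
    [0,0,0],
    [0,0,0],
    [0,0,0],
    [0,0,0],
    [0,0,0],
    [0,0,0],
    [0,0,0],
    [0,0,0],
    [0,0,0]
  ],
  "slide": [
    [0.0265,-0.0326,0],
    [0.0265,-0.0326,0],
    [0.0265,-0.0326,0],
    [0.0265,-0.0326,0],
    [0.0265,-0.0326,0],
    [0.0265,-0.0326,0],
    [0.0265,-0.0326,0],
    [0.0265,-0.0326,0],
    [0.0265,-0.0326,0],
    [0,0,0]
  ],
  "gripper": [1,1,1,1,1,1,1,1,1,1]
}}

```text
time_s: 18.7
position: [0.5262, -0.2942, 0.1491]
tool_rot: [[-0.783, -0.622, 0.003], [-0.622, 0.783, -0.0], [-0.002, -0.002, -1.0]]
ft_force: [-1.0, 0.9, -0.7]
grip_width: 0.0853
```

```bash
python3 - <<'E'
from look import *
plan([.5267,-.290,.06],-141.3)
for n in("scene","top"):
    d=viewer.get_image(n);pickle.dump(d,open(f"pics/e1_{n}.pkl","wb"));cv2.imwrite(f"pics/e1_{n}.png",d["pixels"])
E
```

```text
t 18.7 pos [ 0.5262 -0.2942  0.1491] ang -141.5498828503374 q [-40.4901  29.7408  71.4289   0.0828  78.7059 101.0438] w 0.08529871196923769 F [-0.9758  0.9127 -0.666 ]
slide now [-0.0029  0.0032  0.0891] slide after turn [-0.003   0.003   0.0891] turn [-0.0019  0.0018 -0.0044]
```

View pics/e1_scene.png

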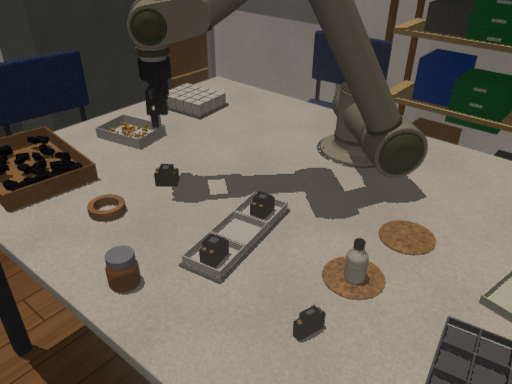

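View pics/e1_top.png

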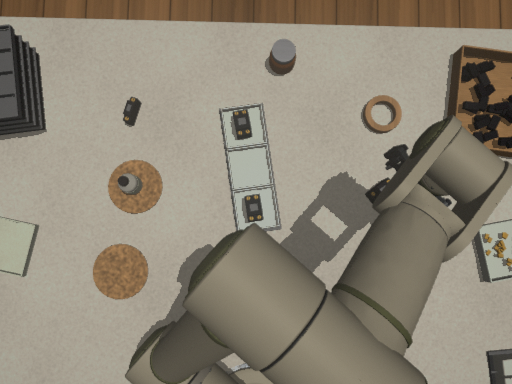

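The bottle stands on the mat (scene 357,265; top 128,183), and the middle cell is empty. The gripper hangs over the relay (scene tips about 156,126). Lower to just above the relay and look.

{"api": "jog_arm", "payload": {
  "dr": [
    [-0.0019,0.0018,-0.0044],
    [0,0,0],
    [0,0,0],
    [0,0,0],
    [0,0,0],
    [0,0,0],
    [0,0,0],
    [0,0,0],
    [0,0,0],
    [0,0,0]
  ],
  "slide": [
    [-0.003,0.003,0.01],
    [0,0,0.02],
    [0,0,0.025],
    [0,0,0.025],
    [0,0,0.018],
    [0,0,0.01],
    [0,0,0.006],
    [0,0,0],
    [0,0,0],
    [0,0,0]
  ],
  "gripper": [1,1,1,1,1,1,1,1,1,1]
}}

```text
time_s: 19.8
position: [0.5278, -0.2855, 0.0368]
tool_rot: [[-0.777, -0.629, 0.002], [-0.629, 0.777, -0.0], [-0.001, -0.001, -1.0]]
ft_force: [-0.2, -0.0, 0.2]
grip_width: 0.0852
```

```bash
python3 - <<'E'
from look import *
plan([.5267,-.290,-.003],-141.3)
s=observe();p=s["position"];x=s["tool_rot"][:,0];o=[]
for n,(x0,y0) in (("scene",(130,120)),("top",(350,150))):
    d=viewer.get_image(n);c=cv2.resize(d["pixels"][y0:y0+80,x0:x0+65],None,fx=6,fy=6,interpolation=2);c=cv2.convertScaleAbs(c,alpha=1.6)
    for k in(-.0425,0,.0425):
        v=(proj(d,p+k*x+[0,0,.03])-[x0,y0]+.5)*6-.5;cv2.circle(c,tuple(int(a) for a in v),2,(0,0,255),-1)
    v=(proj(d,[.5267,-.29,.05])-[x0,y0]+.5)*6-.5;cv2.circle(c,tuple(int(a) for a in v),2,(0,255,0),-1)
    o.append(c)
cv2.imwrite("pics/e2.png",np.hstack(o))
E
```

```text
t 19.8 pos [ 0.5278 -0.2855  0.0368] ang -141.02197642368552 q [-39.7229  36.4045  79.7919   0.0553  63.7286 101.2746] w 0.08516588539303822 F [-0.2192 -0.0442  0.2127]
slide now [ 0.0038 -0.0028  0.0398] slide after turn [ 0.0037 -0.0028  0.0398] turn [-0.0011  0.0011  0.0049]
```

View pics/e2.png

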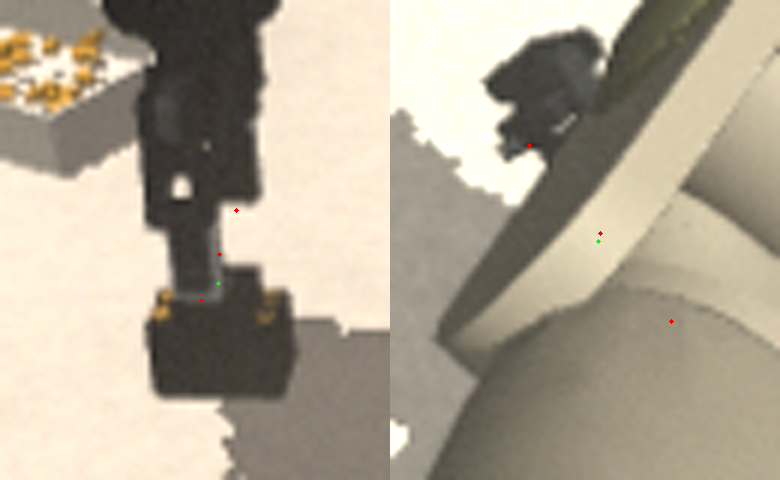

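The tips match the predicted points (red dots). Correct 4 mm sideways and go down astride the relay.

{"api": "jog_arm", "payload": {
  "dr": [
    [-0.001,0.001,0.005],
    [0,0,0],
    [0,0,0],
    [0,0,0],
    [0,0,0],
    [0,0,0],
    [0,0,0],
    [0,0,0],
    [0,0,0],
    [0,0,0]
  ],
  "slide": [
    [0.0037,-0.0028,0],
    [0,0,0],
    [0,0,0.004],
    [0,0,0.007],
    [0,0,0.008],
    [0,0,0.008],
    [0,0,0.006],
    [0,0,0.004],
    [0,0,0.002],
    [0,0,0]
  ],
  "gripper": [1,1,1,1,1,1,1,1,1,1]
}}

```text
time_s: 20.9
position: [0.5263, -0.2897, -0.0032]
tool_rot: [[-0.781, -0.625, -0.001], [-0.625, 0.781, 0.001], [0.0, 0.002, -1.0]]
ft_force: [0.8, 0.3, -0.2]
grip_width: 0.0853
```

```bash
python3 - <<'E'
from look import *
plan([.5267,-.290,-.003],-141.3)
look("e3",scene=(120,110))
E
```

```text
t 20.9 pos [ 0.5263 -0.2897 -0.0032] ang -141.31255764088118 q [-40.1136  39.5675  81.4599   0.0046  59.0699 101.1966] w 0.08530094598705228 F [ 0.8308  0.3401 -0.1574]
slide now [-0.0001 -0.0005 -0.0002] slide after turn [-0.0001 -0.0005 -0.0002] turn [ 0.0017 -0.0003 -0.0002]
```

View pics/e3.png

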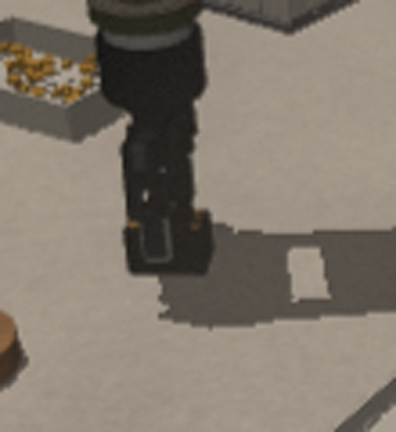

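The reading is −3 mm with no contact force, so the height offset is confirmed. The pad lies in front of the relay's flat side. Close.

{"api": "jog_arm", "payload": {
  "dr": [
    [0,0,0],
    [0,0,0],
    [0,0,0],
    [0,0,0],
    [0,0,0],
    [0,0,0],
    [0,0,0],
    [0,0,0],
    [0,0,0],
    [0,0,0]
  ],
  "slide": [
    [0,0,0],
    [0,0,0],
    [0,0,0],
    [0,0,0],
    [0,0,0],
    [0,0,0],
    [0,0,0],
    [0,0,0],
    [0,0,0],
    [0,0,0]
  ],
  "gripper": [0.2,-0.1,-0.2,-0.4,-0.6,-0.8,-1,-1,-1,-1],
  "force": 50
}}

```text
time_s: 21.95
position: [0.5265, -0.2899, -0.0027]
tool_rot: [[-0.781, -0.625, -0.0], [-0.625, 0.781, 0.0], [0.0, 0.001, -1.0]]
ft_force: [0.2, 0.6, 5.6]
grip_width: 0.0355
```

{"api": "jog_arm", "payload": {
  "dr": [
    [0,0,0],
    [0,0,0],
    [0,0,0],
    [0,0,0],
    [0,0,0],
    [0,0,0],
    [0,0,0],
    [0,0,0],
    [0,0,0],
    [0,0,0]
  ],
  "slide": [
    [0,0,-0.003],
    [0,0,-0.005],
    [0,0,-0.01],
    [0,0,-0.015],
    [0,0,-0.02],
    [0,0,-0.02],
    [0,0,-0.02],
    [0,0,-0.012],
    [0,0,-0.005],
    [0,0,0]
  ],
  "gripper": [-1,-1,-1,-1,-1,-1,-1,-1,-1,-1]
}}

```text
time_s: 22.95
position: [0.5265, -0.2899, 0.1073]
tool_rot: [[-0.781, -0.625, -0.001], [-0.625, 0.781, 0.001], [0.0, 0.001, -1.0]]
ft_force: [-0.7, -0.2, -0.5]
grip_width: 0.0355
```

```bash
python3 - <<'E'
from look import *
plan([.578,.0245,.107],-81)
look("e4",scene=(120,90),top=(350,150))
E
```

```text
t 22.95 pos [ 0.5265 -0.2899  0.1073] ang -141.31309403437245 q [-40.1164  31.9109  74.9787   0.0053  73.1622 101.1952] w 0.03553453868297628 F [-0.7487 -0.1992 -0.5081]
slide now [-0.2367  0.2132  0.0004] slide after turn [-0.3025 -0.1001  0.0003] turn [ 0.0009  0.0004 -1.0527]
```

View pics/e4.png

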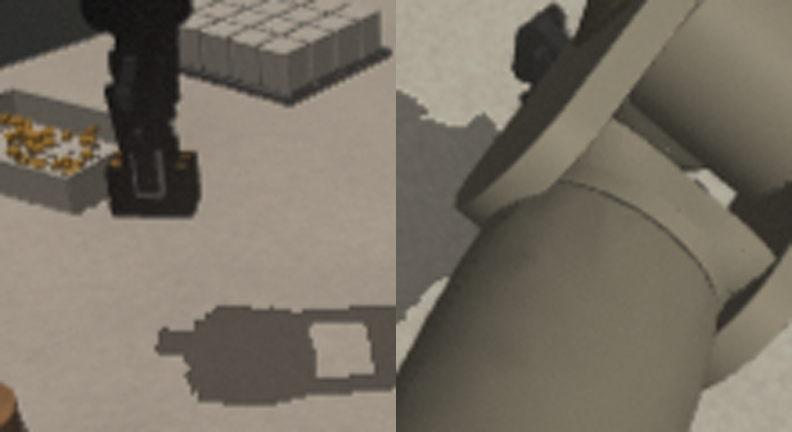

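The relay is held level at 35.5 mm width. Turn by −60.3° and carry it to the cell.

{"api": "jog_arm", "payload": {
  "dr": [
    [0,0,-0.08],
    [0,0,-0.13],
    [0,0,-0.13],
    [0,0,-0.13],
    [0,0,-0.13],
    [0,0,-0.13],
    [0,0,-0.13],
    [0,0,-0.12],
    [0,0,-0.0727],
    [0,0,0]
  ],
  "slide": [
    [0,0,0],
    [0,0,0],
    [0,0,0],
    [0,0,0],
    [0,0,0],
    [0,0,0],
    [0,0,0],
    [0,0,0],
    [0,0,0],
    [0,0,0]
  ],
  "gripper": [-1,-1,-1,-1,-1,-1,-1,-1,-1,-1]
}}

```text
time_s: 24.05
position: [0.5261, -0.2896, 0.1059]
tool_rot: [[0.157, -0.988, -0.003], [-0.988, -0.157, 0.002], [-0.003, 0.002, -1.0]]
ft_force: [1.1, 1.1, -1.1]
grip_width: 0.0352
```

{"api": "jog_arm", "payload": {
  "dr": [
    [0,0,0],
    [0,0,0],
    [0,0,0],
    [0,0,0],
    [0,0,0],
    [0,0,0],
    [0,0,0],
    [0,0,0],
    [0,0,0],
    [0,0,0]
  ],
  "slide": [
    [-0.01,-0.003,0],
    [-0.0233,-0.0077,0],
    [-0.0233,-0.0077,0],
    [-0.0233,-0.0077,0],
    [-0.0233,-0.0077,0],
    [-0.0233,-0.0077,0],
    [-0.0233,-0.0077,0],
    [-0.0233,-0.0077,0],
    [-0.0233,-0.0077,0],
    [-0.0233,-0.0077,0]
  ],
  "gripper": [-1,-1,-1,-1,-1,-1,-1,-1,-1,-1]
}}

```text
time_s: 25.05
position: [0.5632, -0.0598, 0.1069]
tool_rot: [[0.155, -0.988, -0.002], [-0.988, -0.155, 0.001], [-0.002, 0.001, -1.0]]
ft_force: [-0.2, -0.5, -0.9]
grip_width: 0.0352
```

{"api": "jog_arm", "payload": {
  "dr": [
    [0,0,0],
    [0,0,0],
    [0,0,0],
    [0,0,0],
    [0,0,0],
    [0,0,0],
    [0,0,0],
    [0,0,0],
    [0,0,0],
    [0,0,0]
  ],
  "slide": [
    [-0.0233,-0.0077,0],
    [-0.0233,-0.0077,0],
    [-0.0233,-0.0077,0],
    [-0.0127,-0.0047,0],
    [0,0,0],
    [0,0,0],
    [0,0,0],
    [0,0,0],
    [0,0,0],
    [0,0,0]
  ],
  "gripper": [-1,-1,-1,-1,-1,-1,-1,-1,-1,-1]
}}

```text
time_s: 26.05
position: [0.578, 0.024, 0.1072]
tool_rot: [[0.156, -0.988, -0.001], [-0.988, -0.156, 0.001], [-0.001, 0.001, -1.0]]
ft_force: [-0.1, -0.0, -0.3]
grip_width: 0.0353
```

```bash
python3 - <<'E'
from look import *
plan([.578,.0245,.007],-81)
look("f1",scene=(180,110),top=(190,95))
E
```

```text
t 26.05 pos [0.578  0.024  0.1072] ang -81.03516020054133 q [-9.3678 29.887  78.8597  0.046  71.3239 71.6526] w 0.03528889983143467 F [-0.0665 -0.023  -0.3428]
slide now [-0.0004 -0.0002  0.1002] slide after turn [-0.0005 -0.0001  0.1002] turn [ 0.0009  0.0011 -0.0006]
```

View pics/f1.png

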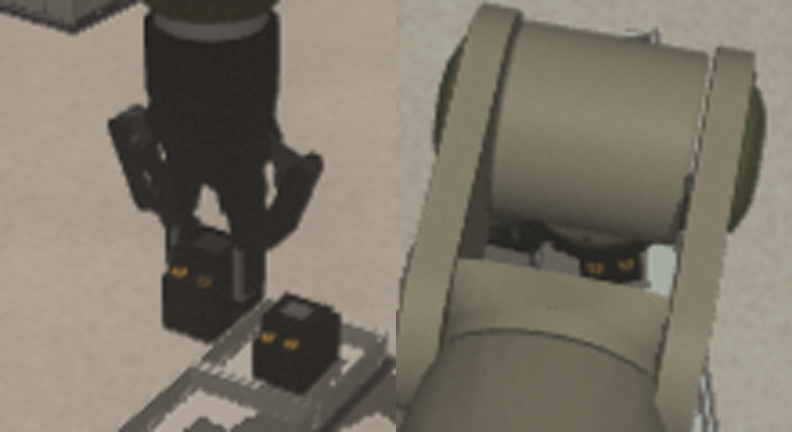

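The relay is parallel to the packed one and above the middle cell. Lower it.

{"api": "jog_arm", "payload": {
  "dr": [
    [0,0,0],
    [0,0,0],
    [0,0,0],
    [0,0,0],
    [0,0,0],
    [0,0,0],
    [0,0,0],
    [0,0,0],
    [0,0,0],
    [0,0,0]
  ],
  "slide": [
    [0,0,0.008],
    [0,0,0.014],
    [0,0,0.016],
    [0,0,0.016],
    [0,0,0.014],
    [0,0,0.01],
    [0,0,0.006],
    [0,0,0.004],
    [0,0,0.002],
    [0,0,0]
  ],
  "gripper": [-1,-1,-1,-1,-1,-1,-1,-1,-1,-1]
}}

```text
time_s: 27.15
position: [0.578, 0.0244, 0.0173]
tool_rot: [[0.156, -0.988, -0.001], [-0.988, -0.156, 0.001], [-0.001, 0.001, -1.0]]
ft_force: [0.4, 0.1, -0.6]
grip_width: 0.0357
```

```bash
python3 - <<'E'
from look import *
plan([.578,.0245,.007],-81)
look("f2",scene=(180,150))
E
```

```text
t 27.15 pos [0.578  0.0244 0.0173] ang -80.99941125005189 q [-9.3205 36.249  84.4421  0.0524 59.3565 71.6522] w 0.03566530418682249 F [ 0.4057  0.0626 -0.5601]
slide now [-0.0001  0.      0.0103] slide after turn [-0.0001  0.      0.0103] turn [0.0005 0.001  0.    ]
```

View pics/f2.png

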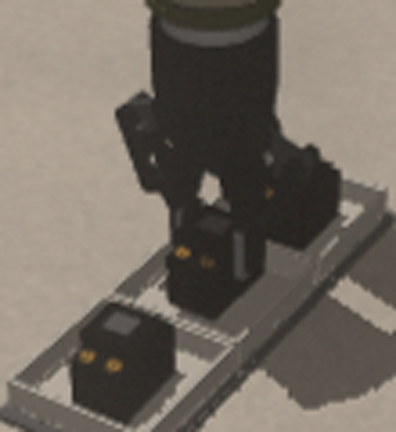

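{"api": "jog_arm", "payload": {
  "dr": [
    [0,0,0],
    [0,0,0],
    [0,0,0],
    [0,0,0],
    [0,0,0],
    [0,0,0],
    [0,0,0],
    [0,0,0],
    [0,0,0],
    [0,0,0]
  ],
  "slide": [
    [0,0,0.002],
    [0,0,0.003],
    [0,0,0.002],
    [0,0,0.001],
    [0,0,0.001],
    [0,0,0.0005],
    [0,0,0.0005],
    [0,0,0],
    [0,0,0],
    [0,0,0]
  ],
  "gripper": [-1,-1,-1,-1,-1,-1,-1,-1,-1,-1]
}}

```text
time_s: 28.2
position: [0.5779, 0.0245, 0.0072]
tool_rot: [[0.156, -0.988, -0.001], [-0.988, -0.156, 0.001], [-0.001, 0.001, -1.0]]
ft_force: [0.2, 0.2, -0.4]
grip_width: 0.0354
```

```bash
python3 - <<'E'
from look import *
plan([.578,.0245,.006],-81)
look("f3",scene=(180,150))
E
```

```text
t 28.2 pos [0.5779 0.0245 0.0072] ang -80.99874645021863 q [-9.3204 37.0561 84.929   0.056  58.0783 71.6487] w 0.0354283299559229 F [ 0.1899  0.2228 -0.3653]
slide now [-0.     -0.0001  0.0012] slide after turn [-0.     -0.0001  0.0012] turn [0.0008 0.0011 0.    ]
```

View pics/f3.png

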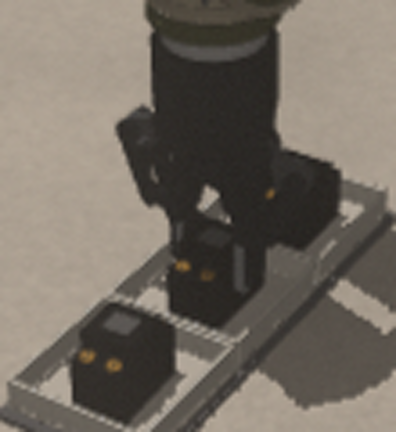

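The relay is about 1 mm above the floor, centred between the walls. Lower the last millimetre, open to about 53 mm only because the cell walls are close, then rise.

{"api": "jog_arm", "payload": {
  "dr": [
    [0,0,0],
    [0,0,0],
    [0,0,0],
    [0,0,0],
    [0,0,0],
    [0,0,0],
    [0,0,0],
    [0,0,0],
    [0,0,0],
    [0,0,0]
  ],
  "slide": [
    [0,0,0.0005],
    [0,0,0.0005],
    [0,0,0],
    [0,0,0],
    [0,0,0],
    [0,0,0],
    [0,0,0],
    [0,0,0],
    [0,0,0],
    [0,0,0]
  ],
  "gripper": [-1,-1,-1,-1,0,0.1,0.2,0.25,0.25,0.25]
}}

```text
time_s: 29.25
position: [0.5779, 0.0244, 0.0062]
tool_rot: [[0.156, -0.988, -0.001], [-0.988, -0.156, 0.001], [-0.001, 0.001, -1.0]]
ft_force: [1.0, -0.3, 0.1]
grip_width: 0.0537
```

{"api": "jog_arm", "payload": {
  "dr": [
    [0,0,0],
    [0,0,0],
    [0,0,0],
    [0,0,0],
    [0,0,0],
    [0,0,0],
    [0,0,0],
    [0,0,0],
    [0,0,0],
    [0,0,0]
  ],
  "slide": [
    [0,0,-0.003],
    [0,0,-0.006],
    [0,0,-0.01],
    [0,0,-0.02],
    [0,0,-0.025],
    [0,0,-0.025],
    [0,0,-0.025],
    [0,0,-0.025],
    [0,0,-0.015],
    [0,0,0]
  ],
  "gripper": [0.25,0.25,0.25,0.25,0.25,0.25,0.25,0.25,0.25,0.25]
}}

```text
time_s: 30.25
position: [0.579, 0.0242, 0.1632]
tool_rot: [[0.157, -0.988, 0.004], [-0.988, -0.157, 0.0], [0.001, -0.004, -1.0]]
ft_force: [0.2, -0.6, -0.2]
grip_width: 0.0535
```

{"api": "jog_arm", "payload": {
  "dr": [
    [0,0,0],
    [0,0,0],
    [0,0,0],
    [0,0,0],
    [0,0,0],
    [0,0,0],
    [0,0,0],
    [0,0,0],
    [0,0,0],
    [0,0,0]
  ],
  "slide": [
    [0.02,0.01,0],
    [0.03,0.015,0],
    [0.03,0.015,0],
    [0.03,0.015,0],
    [0.03,0.015,0],
    [0.03,0.015,0],
    [0.03,0.015,0],
    [0.03,0.015,0],
    [0.02,0.01,0],
    [0,0,0]
  ],
  "gripper": [0.25,0.25,0.25,0.25,0.25,0.25,0.25,0.25,0.25,0.25]
}}

```text
time_s: 31.25
position: [0.4927, -0.2443, 0.1593]
tool_rot: [[0.153, -0.988, -0.002], [-0.988, -0.153, 0.001], [-0.002, 0.002, -1.0]]
ft_force: [-0.4, 0.1, 0.4]
grip_width: 0.0534
```

```bash
python3 - <<'E'
from look import *
plan([.578,.0245,.006],-81)
for n in("scene","top"):
    d=viewer.get_image(n);pickle.dump(d,open(f"pics/g_{n}.pkl","wb"));cv2.imwrite(f"pics/g_{n}.png",d["pixels"])
    x,y=(180,170) if n=="scene" else (100,95)
    cv2.imwrite(f"pics/g2_{n}.png",cv2.convertScaleAbs(cv2.resize(d["pixels"][y:y+130,x:x+195],None,fx=4,fy=4,interpolation=2),alpha=1.5))
E
```

```text
t 31.25 pos [ 0.4927 -0.2443  0.1593] ang -81.18912977088259 q [-38.7038  24.2832  79.2303  -0.0179  76.6247  42.4894] w 0.05335921547827358 F [-0.3777  0.0673  0.4303]
slide now [-0.2523 -0.1258  0.1534] slide after turn [-0.2521 -0.1263  0.1533] turn [ 0.0019  0.0016 -0.0033]
```

View pics/g2_scene.png

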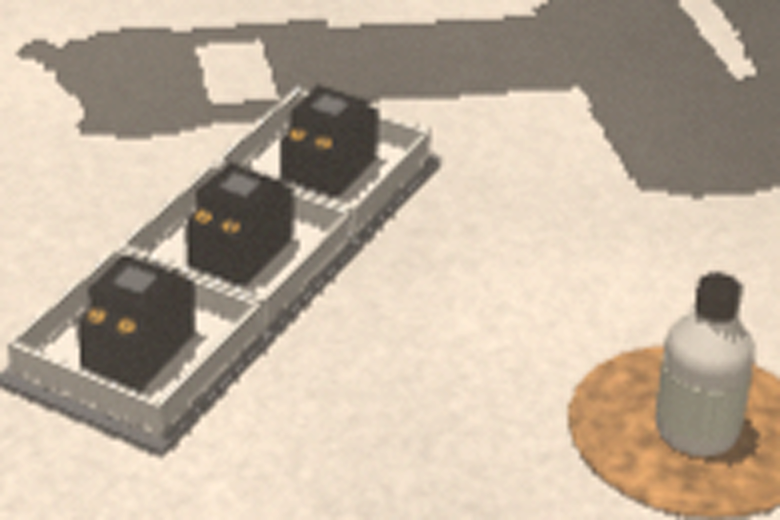

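View pics/g2_top.png

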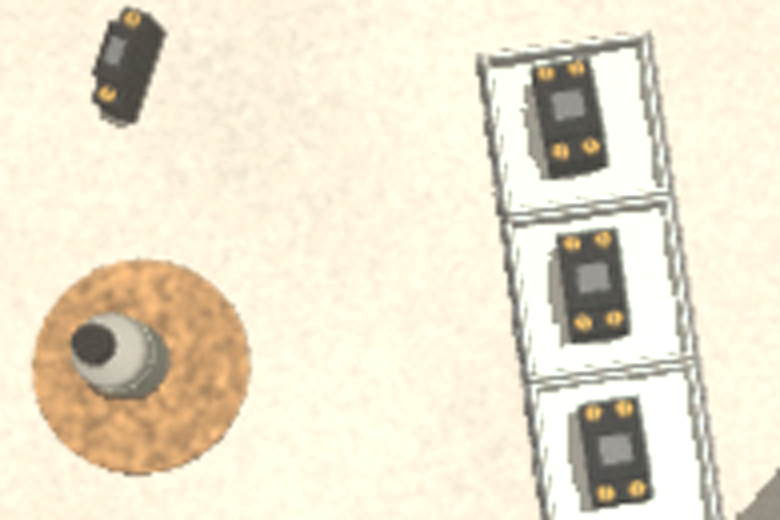

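Scene picture: three relays stand alike in their cells, the new label at about (240,182) of the crop, and the bottle is upright on the mat with its cap at about (718,283). The top picture agrees. One numeric check before handing in.

```bash
python3 - <<'E'
from go import *
t,s=D["top"],D["scene"]
b=tri([t,s],[uc(93,343,4,100,95),uc(718,283,4,180,170)]);print("cap",b,"off mat",np.linalg.norm(b[0][:2]-[.531,.2975]))
r=tri([t,s],[uc(594,277,4,100,95),uc(240,182,4,180,170)]);print("label",r,"off cell",np.linalg.norm(r[0][:2]-[.578,.0245]))
S=[atz(t,uc(*p,4,100,95),.048)[:2] for p in((571,243),(603,239),(583,323),(614,318))]
v=(S[0]+S[1]-S[2]-S[3]);print("ang",np.degrees(np.arctan2(v[1],v[0])),np.mean(S,0))
st=observe();print(st["time_s"],abs(st["qvel"]).max())
E
```

```text
cap (array([0.5322, 0.2982, 0.0985]), np.float64(0.0008413761670215454)) off mat 0.0014269057526145785
label (array([0.5799, 0.026 , 0.0609]), np.float64(0.0007387938582434085)) off cell 0.0024063598875819882
ang 9.205826035798639 [0.5795 0.0273]
31.35 1.540598385401087
```

```bash
python3 -c "
from rig import env
print(env.close_job())"
```

```text
the job is handed in; nothing more can be done
None
```

The job is done and handed in at about 31 s of the 64 s allowed; the hand-in gives no verdict. I lifted the glue bottle upright out of the middle cell and stood it on the cork mat farthest from the base. Then I packed the loose full-width relay into that cell.

**Last checks**, from both cameras after the arm had moved clear:

| Item | Distance from target | Height measured (expected) | Other |
|---|---|---|---|
| Bottle | about 1.5 mm from the mat's centre | cap top at 98.5 mm (99) | upright and released |
| Relay | about 2.5 mm from the cell's centre | top at about 61 mm (59) | long side at 9.2°, row at about 9° |

I did not measure that both things were fully at rest; they looked still, and the gripper was clear of everything.

**One disagreement:** the fingertips stood about 28 mm higher than the stated tool geometry and the reported TCP height imply. Both views showed this, so I went by the pictures. It held throughout: at the relay the reading was −3 mm and nothing touched.

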